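# Click the drive key onto the tube clamp and lock it

### The arm

A 6-joint arm with a two-finger parallel gripper is mounted at the origin on the work surface. World frame = base frame: x ahead of the robot, y to its left, z up, the work surface at z = 0. Lengths are in m, angles in rad, forces in N, time in s.
With the tool pointing down it reaches from about 0.375 to 0.9 m from the base axis. Payload 3.1 kg.
Tool frame: the origin (TCP) lies between the finger pads; the fingertips stand 22 mm ahead of it and the grasp point (between the pads) lies 3 mm ahead of it; z points along the fingers, y is the line along which they close (so a half turn about z gives the same grasp; the last joint's range is limited). The gripper opens to 87 mm and grips with 3 to 60 N. Pads are 19 mm wide; open, the fingers measure 117 mm over their backs; the gripper's body (75 mm by 190 mm) begins 51 mm behind the grasp point.
Start: joints at [-1.304, 0.527, 1.433, -0, 1.181, -0.178], TCP at [0.27, -0.564, 0.245] pointing down, gripper open.
Joint ranges: [-3.08, 3.08], [-0.75, 2.2], [0.22, 2.44], [-1.43, 4.57], [0, 2.65], [-2.85, 2.85]. Speed limits (rad/s): [2.79, 2.79, 3.14, 3.14, 3.14, 3.14].

### API

Orientations are given as a unit quaternion [x, y, z, w].
In Python, from rig import robot gives the robot as it stands.
- The arm moves only by the tool move_arm, never from a script. Its argument "series" is text: rows parted by semicolons, each of 6 numbers parted by spaces: the shift along the tool's x, y, z in mm, then the turn, a rotation vector about the tool's x, y, z in degrees. In form: dx dy dz ax ay az; .... A call has 1 to 8 rows; each row is the pose to reach, as a shift and turn from the pose commanded when the call began, along the tool's axes at that moment; what a row does not reach only later rows make up. A row lasts 1/12 s, in which the tool goes at most 41.7 mm and 7.16 degrees, less where a joint would pass 70% of its speed; a pose out of reach is approached as far as the arm can. A call with a gripper value outside its range is refused whole. "jaw" is the opening, from 0 (shut) to 1 (fully open), set as the call begins (left out, the last holds). The fingers move at their own pace and stop on an object; "newtons" is the grip in N (left out, the last holds). Time passes only in rows, so rows that repeat a pose let the fingers close. It gives the time, the measured TCP pose, the force, the opening and the grip force at its end, in the units of the state.
- robot.get_obs(): the state, without advancing time (a new reading comes with each control period).
- robot.camera(name): name is "scene" or "top" or "wrist"; returns a dict with "img" (420x560x3 uint8, red, green, blue), "mtx" (3x3 intrinsics, pixels), "world_to_cam" (4x4, takes a point from world to camera coordinates). Camera axes: x right, y down, z forward; pixel columns grow to the right and rows downward; lengths in m; the calibration is good to about 2 mm. A picture is of the moment at which its call begins. There is no depth.
- robot.hand_in(): hands the job in; it is judged then, once.
Trained networks look in a picture, given as the dict that the camera call returned (one of the last four; its "shot" number tells which), for a name from the list of things; names that differ only in an ending like _2 or _b are one class to them, and where a whole thing is asked for, a point or a joint stands for the part that bears it (a point fixed in the world has none). Each returns a list of dicts, best first, with "p" (0 to 1); they miss things now and then, are a little off and sometimes report something else, mostly with a low value. They report only what shows in the picture. A call takes as long as a camera call.
- robot.search_frame(picture, thing): "xyz" ([x, y, z] in m, in world coordinates, good to about 4 mm: the middle of the surface that is visible of it).
- robot.tip_of(picture, thing): "xyz" ([x, y, z] in m, in world coordinates, good to about 4 mm: a listed point, or the origin of a listed thing).
The state is a dict: "time": time; "q": joint angles; "joint_velocities": joint speeds; "joint_torque": joint torques, N m; "position": TCP position; "tool_rot": TCP orientation; "ft_force": force on the tool from outside, world axes, zero at the start; "moment": the same for the moment, N m; "grip_width": finger opening in m; "grip_force": force on a finger pad.
Only numpy, scipy, OpenCV 4.12 (cv2) and the standard library are available. Lean on these libraries where they do the work, as an engineer would, in place of code of your own. Each camera call takes 0.05 s, during which the arm holds its last target. There are 200 camera calls.

### The job

Take the blue-headed drive key from the parts tray, push it gently down onto the square drive of the white tube-clamp unit until its spring ball clicks and the key is fully home, and then turn it gently clockwise until the clamp is against its stop. Stop pushing as soon as it clicks: never force the key down hard. Leave the key standing upright on the drive, let go, and leave the other things on the bench where they are.

Things in the scene. Friction and masses are not known exactly. Their poses are not given: they have to be found in the camera images.
- key: Drive key to fit: 52 mm high, 25.2 mm across its four flat sides. Navy head (top 27 mm, square) on a steel eight-sided socket (lower 25 mm, flats in line with the head's, 28 mm across the others). About 110 g. Starts upright in the tray, open end down. Origin: centre of the open underside; z up; x and y square to the flat sides. All four sides are alike: it fits in any of four quarter turns.
- key_bore (a point): Roof of the key's square bore, on its axis, 25 mm above the underside; axes as the key's. The bore is 15 mm square, sides parallel to the head's, open below, with a 1.5 mm bevel round the mouth. A groove round it, 4 to 11.5 mm above the mouth, takes the spring ball.
- drive: Square drive on the tube-clamp unit: a 14 mm square steel stub standing straight up, 21 mm tall, the top 3.5 mm tapering to 10.4 mm square. Origin: centre of its foot, level with the top of its shoulder; z up, x and y square to its sides. At rest the origin is 100 mm above the bench, the tip 121 mm. The key is home when its underside meets the shoulder: its origin on this one.
- shoulder: Round dark steel shoulder at the drive's foot, 32 mm wide, 10 mm thick; origin: centre of its top. Drive and shoulder are sprung and yield straight down: they start to sink at a push of 0.3 to 8 N (hidden, differs each time), then 0.6 N more per mm, to a hard end 30 mm down. Damped, 0.28 N per mm/s of sinking. They rise again when let go.
- ball (a point): Centre of the brass spring ball in the drive's +x side, 7.75 mm above the shoulder, sticking out 3.2 mm. It gives in at 12 to 18 N of downward push, so only with the drive sunk 10 to 26 mm; then the push drops by 2 N or more, the key snaps down its last 7 mm by itself and the ball clicks into the groove. Pushing on after the click strains the unit.
- spindle (a joint): Turn of the square drive, rad, grows clockwise seen from above: 0 = clamp open and the stub's x axis along the unit's x axis; 1.2 = the hard stop, clamp locked. It turns with steady friction of about 0.08 N m and stays where it is left. Starts anywhere from 0 to 0.3. A red pointer on the shoulder, along the stub's x axis, turns with it towards a steel stop post on the unit's top.
- clamp: Tube-clamp unit, fixed to the bench: low white housing 170 x 150 x 60 mm high (x, y, z) with navy stripes, the square drive standing up from the middle of its top. Origin: centre of its underside. A steel stop post, 9 mm square and 26 mm high, stands on the housing top 40 mm from the drive's axis.
- tray: Fixed white parts tray, 150 x 240 mm (x, y), rim 14 mm high, floor 4 mm thick; the key and the spare stand on its floor. Origin: centre of its underside.
- spare: Spare adapter, dark steel, round, 30 mm wide, 34 mm high, standing in the tray beside the key, its centre about 110 mm from the key's; leave it. Origin: centre of its underside.
- jar: Small glass jar with white cap, 48 mm wide, 75 mm high; leave it. Origin: centre of its underside.
- flask: Amber bottle with blue cap, 60 mm wide, 130 mm high; leave it. Origin: centre of its underside.
- pad: Pad of pink notes, 76 x 76 x 14 mm, on the bench beyond the clamp unit; leave it. Origin: centre of its underside.

How it is judged:
On the way, in this order (a step that is already met when the one before it is completed fails the run):
1. the key is clicked fully home on the drive while the clamp is still open (spindle below 0.6 rad) (z of key in the frame of drive below 0.002 m and horizontal distance between key and drive below 0.004 m and angle between key's own z axis and vertical below 0.08 rad and value of joint spindle below 0.6 rad), for 0.1 s.
2. the key, still home, has turned the clamp to its stop (spindle above 1.1 rad) (z of key in the frame of drive below 0.002 m and horizontal distance between key and drive below 0.004 m and angle between key's own z axis and vertical below 0.08 rad and value of joint spindle above 1.1 rad), for 0.2 s.
At the end, for the whole second after the job is handed in: The key stands upright (within 0.08 rad) on the drive, its underside no more than 2 mm above the shoulder and within 4 mm of its axis, at rest and let go; the spindle is above 1.1 rad (stop at 1.2) (all of step 2 and linear speed of key below 0.02 m/s and contact force between the fingers and key below 0.1 N); the robot touches nothing.
It fails at once if the key is pressed on the drive's shoulder with more than 17 N, or on the drive's stub (all its contacts added up) with more than 45 N (contact force between key and shoulder above 17 N or contact force between key and drive above 45 N).
It fails at once if the arm or fingers press on the clamp unit with more than 15 N (contact force between any of the arm, the fingers and clamp above 15 N).
It fails at once if the spare, jar, flask or note pad is moved by more than 20 mm (distance of any of spare, jar, flask, pad from where it was at the start of the episode above 0.02 m).
It also fails if it takes over 72 s, if anything falls off the work surface, if the arm or the gripper's body presses on something with over 40 N, if the wrist force passes 120 N, or if a joint passes its speed limit or range.

## Working session

There is one attempt and no reset: what is moved stays moved. The work goes in short steps, Python scripts to look and compute and a tool call to move; the robot and the scene stay as the last step left them, time stands still between calls to the robot, and variables do not carry over. Pictures are saved under pics/ and viewed, at most 10 in all, crops included, and the job is handed in when it is done.

Besides the shell and the picture viewer there is one more tool, called as a command line: name --argument value ..., lists and objects as JSON in quotes. move_arm: Moves the arm, as the interface text tells. Its arguments: {"type":"object","properties":{"series":{"type":"string"},"jaw":{"type":"number"},"newtons":{"type":"number"}},"required":["series"]}

```bash
mkdir -p pics; cat > h.py <<'E'
import numpy as np, cv2
from rig import robot
from scipy.spatial.transform import Rotation as R
def save(p,n,crop=None,s=1):
    i=p["img"][:,:,::-1]
    if crop: i=i[crop[1]:crop[3],crop[0]:crop[2]]
    cv2.imwrite("pics/"+n+".png",cv2.resize(i,None,fx=s,fy=s,interpolation=cv2.INTER_CUBIC))
def proj(p,X):
    c=p["world_to_cam"]@np.append(X,1); u=p["mtx"]@c[:3]; return u[:2]/u[2]
def back(p,uv,z):
    M=p["world_to_cam"];Rm=M[:3,:3];C=-Rm.T@M[:3,3]
    d=Rm.T@np.linalg.inv(p["mtx"])@np.array([uv[0],uv[1],1.]); return C+d*(z-C[2])/d[2]
def rel(target):
    o=robot.get_obs(); r=R.from_quat(o["tool_rot"]); return 1000*r.inv().apply(np.array(target)-o["position"])
E
python3 - <<'E'
from h import *
o=robot.get_obs();print(o["position"],R.from_quat(o["tool_rot"]).as_matrix().round(3),o["grip_width"],o["ft_force"])
ps={}
for n in("top","scene"):
    p=robot.camera(n);save(p,n)
    for t in("key","drive","shoulder","clamp","spare","jar","flask","ball"):
        for d in robot.tip_of(p,t)[:2]: print(n,t,np.round(d["xyz"],4),round(d["p"],2))
    ps[n]=p
a,b=(cv2.resize(ps[n]["img"][:,:,::-1],None,fx=.71,fy=.71) for n in ps)
cv2.imwrite("pics/both.png",np.hstack([a,b]))
E
```

```text
[ 0.2693234  -0.56324333  0.24359091] [[ 0.902  0.431 -0.001]
 [ 0.431 -0.902  0.002]
 [ 0.    -0.002 -1.   ]] 0.08679158376268414 [ 0.101832   -0.23773268 -0.18902293]
top key [ 0.5578 -0.0816  0.0041] 0.51
top key [ 0.5538 -0.0789  0.0328] 0.29
top drive [0.57   0.1563 0.1002] 0.45
top shoulder [0.571  0.1532 0.1043] 0.55
top clamp [0.5718 0.1555 0.0037] 0.58
top spare [7.634e-01 1.157e-01 5.000e-04] 0.64
top spare [ 0.5559 -0.0827  0.0335] 0.17
top jar [ 0.734  -0.0467  0.001 ] 0.66
top flask [ 0.6524  0.3676 -0.0026] 0.86
top ball [0.577  0.1558 0.1081] 0.83
scene key [ 0.5547 -0.0773  0.0085] 0.65
scene drive [0.5701 0.1528 0.1007] 0.65
scene shoulder [ 0.768   0.1246 -0.0041] 0.69
scene shoulder [0.57   0.1572 0.1006] 0.41
scene clamp [0.576  0.154  0.0017] 0.55
scene spare [ 0.5288 -0.1881  0.0044] 0.75
scene jar [ 7.346e-01 -4.990e-02  2.000e-04] 0.62
scene flask [0.6551 0.366  0.0033] 0.73
scene flask [0.5789 0.1509 0.1086] 0.29
scene ball [ 7.369e-01 -5.330e-02  7.000e-04] 0.58
scene ball [0.5779 0.1494 0.1085] 0.5
```

View pics/both.png

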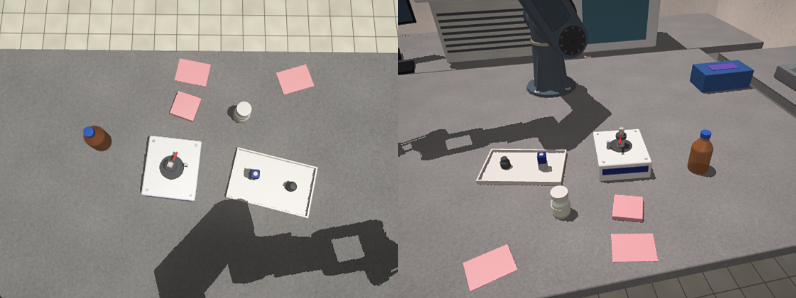

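The overview shows the key (navy) at about (255,174) in the top half, the drive at (172,165), and the spare at (291,186). This agrees with the networks, apart from a few wrong labels. I'm moving above the key.

move_arm --series "467 -313 10 0 0 0;467 -313 10 0 0 0;467 -313 10 0 0 0;467 -313 10 0 0 0;467 -313 10 0 0 0;467 -313 10 0 0 0;467 -313 10 0 0 0;467 -313 10 0 0 0" --jaw 1

```text
time: 1.57
position: [0.44, -0.2754, 0.2389]
tool_rot: [0.975, 0.221, 0.0, 0.0]
ft_force: [1.7, -0.1, 0.3]
grip_width: 0.0871
grip_force: 0.0
```

```bash
python3 - <<'E'
from h import *
o=robot.get_obs();print(o["time"],o["position"],rel([.556,-.079,.22]))
E
```

```text
1.5667 [ 0.44001182 -0.2753818   0.23885685] [ 189.2646241  -127.27342093   18.84218913]
```

move_arm --series "189 -127 10 0 0 0;189 -127 10 0 0 0;189 -127 10 0 0 0;189 -127 10 0 0 0;189 -127 10 0 0 0;189 -127 10 0 0 0;189 -127 10 0 0 0;189 -127 10 0 0 0"

```text
time: 2.23
position: [0.5553, -0.0801, 0.2285]
tool_rot: [0.975, 0.223, -0.0, 0.0]
ft_force: [-0.3, 0.6, -0.9]
grip_width: 0.0871
grip_force: 0.0
```

```bash
python3 - <<'E'
from h import *
o=robot.get_obs();print(o["time"],o["position"])
p=robot.camera("wrist");save(p,"w1")
M=p["world_to_cam"];print("cam",-M[:3,:3].T@M[:3,3])
for t in("key","spare"):
    for d in robot.tip_of(p,t)[:2]: print(t,np.round(d["xyz"],4),round(d["p"],2),proj(p,d["xyz"]))
E
```

```text
2.2333 [ 0.55527014 -0.08005251  0.22852236]
cam [ 0.62010513 -0.0484051   0.36854172]
key [ 0.5603 -0.0777  0.0019] 0.57 [277.44775298 182.80471538]
spare [ 0.5232 -0.188   0.004 ] 0.67 [350.44232724 253.58987187]
```

View pics/w1.png

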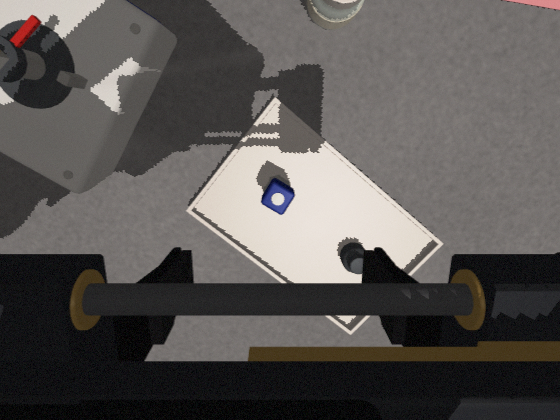

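The wrist picture shows the key's navy head at about (278,197), the spare at (353,257), and the drive with its red pointer at the left edge. I'll fit the head's silhouette for position and yaw.

```bash
cat >> h.py <<'E'
from scipy.optimize import minimize
def bluemask(p,c,r=40):
    h=cv2.cvtColor(p["img"],cv2.COLOR_RGB2HSV)
    m=((h[...,0]>105)&(h[...,0]<130)&(h[...,1]>110)).astype(np.uint8)
    k=np.zeros_like(m);cv2.circle(k,(int(c[0]),int(c[1])),r,1,-1);m&=k
    cs,_=cv2.findContours(m,cv2.RETR_EXTERNAL,cv2.CHAIN_APPROX_NONE)
    return cv2.convexHull(max(cs,key=cv2.contourArea))
def fitsq(p,hull,x0,z0,z1,side=.0252):
    S=8;box=cv2.boundingRect(hull);off=np.array(box[:2])-10;sh=((box[3]+20)*S,(box[2]+20)*S)
    def fill(q):
        m=np.zeros(sh,np.uint8);cv2.fillConvexPoly(m,np.round((q-off+.5)*S).astype(np.int32),1);return m
    T=fill(hull.reshape(-1,2).astype(float))
    def c(v):
        a=v[2]+np.arange(4)*np.pi/2+np.pi/4
        P=[proj(p,[v[0]+side/2**.5*np.cos(t),v[1]+side/2**.5*np.sin(t),z]) for t in a for z in(z0,z1)]
        return float((fill(cv2.convexHull(np.float32(P)).reshape(-1,2).astype(float))!=T).sum())/T.sum()
    best=None
    for y in np.radians([-40,-20,0,20,40]):
        v0=np.array([x0[0],x0[1],y]);s=np.array([v0]+[v0+d for d in np.diag([.004,.004,.3])])
        r=minimize(c,v0,method="Nelder-Mead",options=dict(initial_simplex=s,xatol=1e-5,fatol=1e-4))
        if best is None or r.fun<best.fun: best=r
    return best.x,best.fun
E
python3 - <<'E'
from h import *
p=robot.camera("wrist");h=bluemask(p,(278,197))
x,f=fitsq(p,h,(.556,-.079),.029,.056);print("wrist",x[:2],np.degrees(x[2])%90,f)
o=robot.get_obs();r=R.from_quat(o["tool_rot"]).as_matrix();print("tool x yaw",np.degrees(np.arctan2(r[1,0],r[0,0])),rel([x[0],x[1],.04]))
t=robot.camera("top");c=proj(t,[.556,-.079,.056]);h=bluemask(t,c,20)
x,f=fitsq(t,h,(.556,-.079),.029,.056);print("top",x[:2],np.degrees(x[2])%90,f)
i=t["img"].astype(int);m=(i[...,0]>130)&(i[...,1]<70)&(i[...,2]<70);v,u=np.nonzero(m)
d=proj(t,[.571,.155,.1]);k=np.hypot(u-d[0],v-d[1])<40
q=np.array([back(t,(a,b),.1)[:2] for a,b in zip(u[k],v[k])]);print(len(q),q.mean(0),q.min(0),q.max(0))
save(t,"t2",[int(d[0])-60,int(d[1])-60,int(d[0])+60,int(d[1])+60],5);print(d)
E
```

```text
wrist [ 0.55576766 -0.07959153] 2.8662883446846403 0.17427412331938574
tool x yaw 25.429536627715372 [  2.40409016  -2.01480244 188.73533709]Traceback (most recent call last):
  File "<stdin>", line 5, in <module>
  File "h.py", line 21, in bluemask
    return cv2.convexHull(max(cs,key=cv2.contourArea))
                          ~~~^^^^^^^^^^^^^^^^^^^^^^^^
ValueError: max() iterable argument is empty
```

```bash
python3 - <<'E'
from h import *
p=robot.camera("wrist");h=bluemask(p,(278,197));print(len(h),cv2.minAreaRect(h),cv2.contourArea(h))
x,f=fitsq(p,h,(.556,-.079),.029,.056)
i=cv2.resize(p["img"][150:240,230:330,::-1],None,fx=6,fy=6,interpolation=cv2.INTER_NEAREST)
f=lambda q:np.int32((np.array(q)-[230,150]+.5)*6)
cv2.polylines(i,[f(h.reshape(-1,2))],True,(0,255,0))
for z in(.029,.056):cv2.polylines(i,[f([proj(p,[x[0]+.0178*np.cos(a),x[1]+.0178*np.sin(a),z]) for a in x[2]+np.pi/4+np.arange(4)*np.pi/2])],True,(0,255,255))
cv2.imwrite("pics/c1.png",i)
E
```

```text
21 ((275.558837890625, 194.23529052734375), (26.925277709960938, 28.640262603759766), 30.963754653930664) 724.5
```

View pics/c1.png

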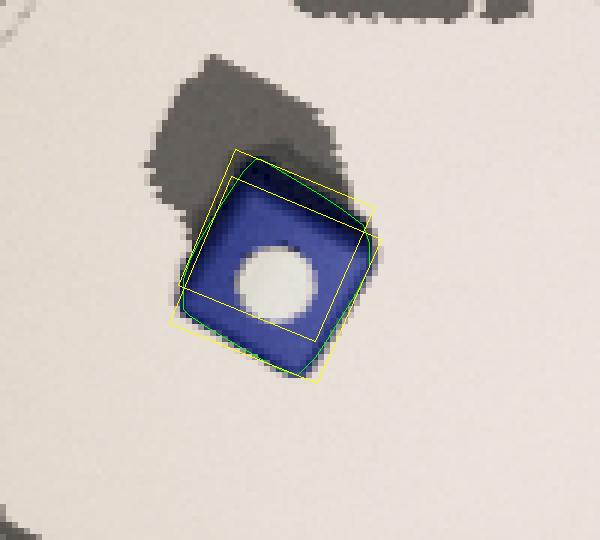

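The crop shows the white dot at (275.8,196.7). The lower edge of the top face is tilted about 29°, so the silhouette fit is about 7° off in yaw. I'll use the dot and edges directly.

```bash
python3 - <<'E'
from h import *
p=robot.camera("wrist")
g=lambda x,y:back(p,(230+x/6-.5,150+y/6-.5),.056)[:2]
for a,b in(((180,305),(305,375)),((305,375),(372,250))):
    d=g(*b)-g(*a);print(np.degrees(np.arctan2(d[1],d[0]))%90)
k=g(278,283);print(k)
o=robot.get_obs();print(o["q"],rel([k[0],k[1],.1]),rel([k[0],k[1],.047]))
E
```

```text
85.34837791880982
88.18630381556325
[ 0.55602873 -0.07999019]
[-3.46370175e-01  4.60606893e-01  1.61289290e+00 -1.09335332e-04
  1.06804063e+00  7.80718430e-01] [  2.1819936   -1.44012605 128.75460167] [  2.18365291  -1.44566616 181.75460135]
```

move_arm --series "2 -1 20 0 0 -7;2 -1 35 0 0 -14;2 -1 50 0 0 -21;2 -1 65 0 0 -28;2 -1 80 0 0 -35;2 -1 95 0 0 -42;2 -1 110 0 0 -49;2 -1 125 0 0 -56"

```text
time: 3.25
position: [0.5564, -0.0801, 0.1031]
tool_rot: [0.756, 0.655, 0.0, 0.0]
ft_force: [0.0, -0.6, 0.6]
grip_width: 0.0869
grip_force: 0.0
```

move_arm --series "0 0 0 0 0 -5;0 0 0 0 0 -5;0 0 0 0 0 -5"

```text
time: 3.5
position: [0.5565, -0.0799, 0.1036]
tool_rot: [0.729, 0.684, 0.0, 0.0]
ft_force: [-0.0, -0.0, -0.7]
grip_width: 0.0867
grip_force: 0.0
```

```bash
python3 - <<'E'
from h import *
o=robot.get_obs();r=R.from_quat(o["tool_rot"]).as_matrix();print(o["time"],o["position"],np.degrees(np.arctan2(r[1,0],r[0,0])),r[:,2],rel([.556,-.080,.047]))
p=robot.camera("wrist")
i=cv2.cvtColor(p["img"],cv2.COLOR_RGB2BGR)
for z in(.029,.056):
  q=np.int32([proj(p,[.556+.0178*np.cos(a),-.08+.0178*np.sin(a),z]) for a in np.radians(-3.5+45+90*np.arange(4))]);cv2.polylines(i,[q],True,(0,255,255))
cv2.imwrite("pics/w2.png",i)
E
```

```text
3.5 [ 0.55653672 -0.07990793  0.10363159] 86.35030855106695 [ 2.33756832e-04 -7.90995288e-05 -9.99999970e-01] [-0.12241939 -0.54327139 56.6314671 ]
```

View pics/w2.png

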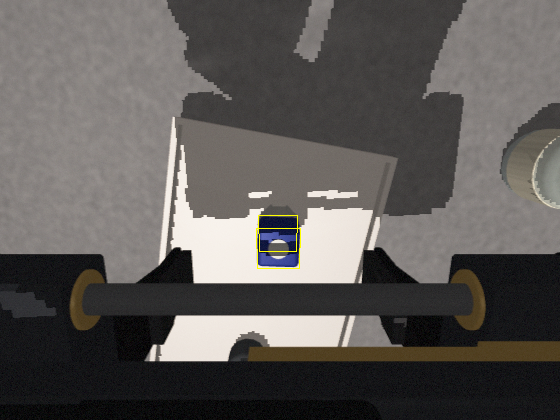

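The model outline matches the key at (278,243) and is square to the gripper. I'll descend and grip.

move_arm --series "0 -1 20 0 0 0;0 -1 40 0 0 0;0 -1 56 0 0 0;0 -1 56 0 0 0"

```text
time: 3.88
position: [0.554, -0.079, 0.0458]
tool_rot: [0.729, 0.685, -0.001, -0.002]
ft_force: [-0.5, 0.9, -0.4]
grip_width: 0.087
grip_force: 0.0
```

move_arm --series "0 0 0 0 0 0;0 0 0 0 0 0;0 0 0 0 0 0;0 0 0 0 0 0;0 0 0 0 0 0;0 0 0 0 0 0;0 0 0 0 0 0;0 0 0 0 0 0" --jaw 0 --newtons 45

```text
time: 4.55
position: [0.5555, -0.0792, 0.0478]
tool_rot: [0.728, 0.685, 0.0, 0.0]
ft_force: [-0.8, 0.7, 0.6]
grip_width: 0.0417
grip_force: 0.0
```

move_arm --series "0 0 0 0 0 0;0 0 0 0 0 0;0 0 0 0 0 0;0 0 0 0 0 0;0 0 0 0 0 0;0 0 0 0 0 0;0 0 0 0 0 0"

```text
time: 5.13
position: [0.5556, -0.0792, 0.0476]
tool_rot: [0.728, 0.685, 0.0, 0.0]
ft_force: [0.9, 0.5, -0.5]
grip_width: 0.0253
grip_force: 44.9
```

move_arm --series "0 0 -40 0 0 0;0 0 -80 0 0 0;0 0 -120 0 0 0;0 0 -160 0 0 0;0 0 -180 0 0 0;0 0 -180 0 0 0;0 0 -180 0 0 0"

```text
time: 5.72
position: [0.5554, -0.0792, 0.2285]
tool_rot: [0.728, 0.685, 0.0, 0.001]
ft_force: [-0.8, 0.8, -2.1]
grip_width: 0.0248
grip_force: 44.9
```

move_arm --series "40 1 0 0 0 0;80 2 0 0 0 0;120 2 0 0 0 0;160 3 0 0 0 0;190 3 0 0 0 0;190 3 0 0 0 0;190 3 0 0 0 0;190 3 0 0 0 0"

```text
time: 6.38
position: [0.5686, 0.1099, 0.2255]
tool_rot: [0.728, 0.686, -0.002, -0.001]
ft_force: [0.4, 1.1, -0.8]
grip_width: 0.0251
grip_force: 44.9
```

```bash
python3 - <<'E'
from h import *
o=robot.get_obs();print(o["time"],o["position"])
p=robot.camera("wrist");save(p,"w3")
for t in("drive","shoulder","ball","key","key_bore"):
    for d in robot.tip_of(p,t)[:1]: print(t,np.round(d["xyz"],4),round(d["p"],2),proj(p,d["xyz"]))
E
```

```text
6.3833 [0.5685709  0.10991425 0.22552732]
drive [0.5728 0.157  0.1049] 0.91 [281.43666676 154.46906293]
shoulder [0.5757 0.1521 0.099 ] 0.62 [285.49033384 159.88037068]
ball [0.5762 0.1524 0.1104] 0.75 [286.41897612 161.20452294]
key [0.5718 0.111  0.1804] 0.96 [285.03007307 248.16196399]
key_bore [0.5706 0.1133 0.2063] 0.66 [283.25430261 262.74415649]
```

View pics/w3.png

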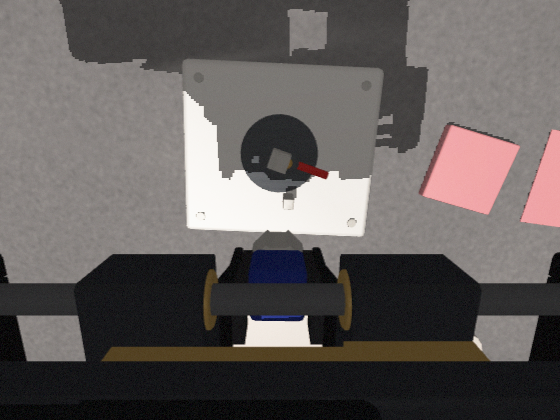

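The picture shows the stub tip at (279,161), the ball at (287,163), the pointer running from (300,165) to (327,177), the stop post at (288,200), and the held key at (278,270). I'll zoom in with overlays.

```bash
python3 - <<'E'
from h import *
o=robot.get_obs();print(o["position"])
p=robot.camera("wrist");np.savez("p3.npz",img=p["img"],mtx=p["mtx"],world_to_cam=p["world_to_cam"])
S=6;c=(235,120,335,220)
i=cv2.resize(p["img"][c[1]:c[3],c[0]:c[2],::-1],None,fx=S,fy=S,interpolation=cv2.INTER_CUBIC)
i=np.clip(255*(i/255.)**.6,0,255).astype(np.uint8)
f=lambda q:np.int32((np.array(q)-[c[0],c[1]]+.5)*S)
def sq(x,y,s,z,yaw,col):cv2.polylines(i,[f([proj(p,[x+s/2**.5*np.cos(a),y+s/2**.5*np.sin(a),z]) for a in np.radians(yaw+45+90*np.arange(4))])],True,col)
X,Y,W=.571,.155,-23
sq(X,Y,.0104,.121,W,(0,255,255));sq(X,Y,.014,.1175,W,(0,255,0));sq(X,Y,.014,.1,W,(255,255,0))
cv2.polylines(i,[f([proj(p,[X+.016*np.cos(a),Y+.016*np.sin(a),.1]) for a in np.linspace(0,6.3,40)])],False,(255,0,255))
k=p["img"][232:262,255:300,::-1]
i2=cv2.resize(k,None,fx=4,fy=4);i[-120:,:180]=i2
cv2.imwrite("pics/c3.png",i)
m=p["img"].astype(int);m=(m[...,0]>90)&(m[...,1]<40)&(m[...,2]<40);m[:130]=0;m[200:]=0;v,u=np.nonzero(m)
q=np.array([back(p,(a,b),.102)[:2] for a,b in zip(u,v)]);q0=q.mean(0);d=np.linalg.svd(q-q0)[2][0];print(len(q),q0,np.degrees(np.arctan2(d[1],d[0])),np.degrees(np.arctan2(q0[1]-Y,q0[0]-X)))
e=[back(p,a,.06)[:2] for a in((190,61),(375,69),(195,229),(355,236))]
for a,b in((0,1),(2,3)):
  d=e[b]-e[a];print("unit",np.degrees(np.arctan2(d[1],d[0])))
E
```

```text
[0.56994897 0.10910656 0.2274882 ]
211 [0.59593167 0.14341318] -23.022597616231018 -24.926327281403154
unit -5.848874221732598
unit -6.159834113183537
```

View pics/c3.png

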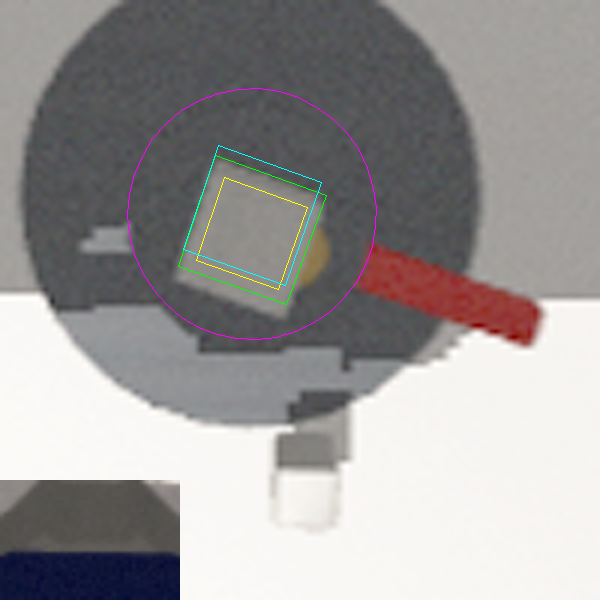

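Compared with the model, the stub sits about 1.7 mm lower in the image, so the drive is at about (0.571, 0.1533) with yaw −23° and the spindle at about 0.3. Next I'll check where the held key projects with the same camera.

```bash
python3 - <<'E'
from h import *
p=np.load("p3.npz");T=np.array([.56995,.10911,.22749])
tx=np.array([np.cos(np.radians(86.35)),np.sin(np.radians(86.35)),0]);ty=np.array([tx[1],-tx[0],0])
for off in(-.003,-.0015,0,.0015):
  b=T+tx*off+[0,0,-.0436]
  print(off,[proj(p,b+tx*.0126+ty*s).round(1).tolist() for s in(-.0058,.0058)],"head bottom",[proj(p,b+tx*.0126+ty*s+[0,0,.025]).round(1).tolist() for s in(-.0126,.0126)])
g=p["img"].astype(int)
print("col278",[(r,g[r,278].tolist()) for r in range(226,256,2)])
print("row236",[(c,g[236,c].sum()) for c in range(250,310,2)])
print("row233",[(c,g[233,c].sum()) for c in range(256,304,2)])
E
```

```text
-0.003 [[269.0, 235.3], [289.5, 235.4]] head bottom [[254.1, 251.8], [305.0, 251.9]]
-0.0015 [[269.0, 232.8], [289.6, 232.9]] head bottom [[254.0, 248.9], [305.0, 249.0]]
0 [[269.0, 230.3], [289.6, 230.3]] head bottom [[254.0, 246.1], [305.1, 246.2]]
0.0015 [[269.0, 227.8], [289.6, 227.8]] head bottom [[253.9, 243.2], [305.2, 243.3]]
col278 [(226, [249, 246, 243]), (228, [249, 246, 242]), (230, [241, 237, 232]), (232, [97, 93, 89]), (234, [88, 85, 81]), (236, [85, 82, 78]), (238, [87, 84, 79]), (240, [83, 80, 77]), (242, [86, 83, 80]), (244, [87, 84, 80]), (246, [85, 83, 78]), (248, [98, 93, 90]), (250, [29, 28, 59]), (252, [14, 22, 57]), (254, [13, 20, 55])]
row236 [(250, np.int64(395)), (252, np.int64(408)), (254, np.int64(419)), (256, np.int64(411)), (258, np.int64(401)), (260, np.int64(312)), (262, np.int64(252)), (264, np.int64(248)), (266, np.int64(248)), (268, np.int64(252)), (270, np.int64(250)), (272, np.int64(247)), (274, np.int64(243)), (276, np.int64(240)), (278, np.int64(245)), (280, np.int64(254)), (282, np.int64(242)), (284, np.int64(244)), (286, np.int64(248)), (288, np.int64(247)), (290, np.int64(243)), (292, np.int64(235)), (294, np.int64(285)), (296, np.int64(397)), (298, np.int64(399)), (300, np.int64(392)), (302, np.int64(399)), (304, np.int64(388)), (306, np.int64(402)), (308, np.int64(411))]
row233 [(256, np.int64(407)), (258, np.int64(415)), (260, np.int64(415)), (262, np.int64(387)), (264, np.int64(262)), (266, np.int64(245)), (268, np.int64(244)), (270, np.int64(246)), (272, np.int64(240)), (274, np.int64(237)), (276, np.int64(249)), (278, np.int64(253)), (280, np.int64(255)), (282, np.int64(254)), (284, np.int64(241)), (286, np.int64(254)), (288, np.int64(250)), (290, np.int64(248)), (292, np.int64(366)), (294, np.int64(423)), (296, np.int64(439)), (298, np.int64(433)), (300, np.int64(424)), (302, np.int64(426))]
```

move_arm --series "25 0 10 0 0 7;45 0 20 0 0 14;45 0 40 0 0 19.5;45 0 49 0 0 19.5;45 0 49 0 0 19.5;45 0 49 0 0 19.5"

```text
time: 7.23
position: [0.5724, 0.1546, 0.1783]
tool_rot: [0.833, 0.553, -0.001, -0.0]
ft_force: [0.1, 0.3, -0.3]
grip_width: 0.0249
grip_force: 44.9
```

```bash
python3 - <<'E'
from h import *
p=robot.camera("wrist")
o=robot.get_obs();T=o["position"];r=R.from_quat(o["tool_rot"]).as_matrix();print(o["time"],T,np.degrees(np.arctan2(r[1,0],r[0,0])),o["ft_force"],r[:,2])
np.savez("p4.npz",img=p["img"],mtx=p["mtx"],world_to_cam=p["world_to_cam"])
S=8;c=(240,190,320,264)
i=cv2.resize(p["img"][c[1]:c[3],c[0]:c[2],::-1],None,fx=S,fy=S,interpolation=cv2.INTER_CUBIC)
i=np.clip(255*(i/255.)**.5,0,255).astype(np.uint8)
f=lambda q:np.int32((np.array(q)-[c[0],c[1]]+.5)*S)
def sq(b,s,col):cv2.polylines(i,[f([proj(p,b+r[:,0]*s/2*u+r[:,1]*s/2*v) for u,v in((1,1),(1,-1),(-1,-1),(-1,1))])],True,col)
b=T-r[:,0]*.001; b=np.array([b[0],b[1],0])
for z,s,col in((.100,.014,(255,255,0)),(.1175,.014,(0,255,0)),(.121,.0104,(0,255,255)),(T[2]-.0436,.0252,(0,0,255))):sq(b+[0,0,z],s,col)
cv2.imwrite("pics/c4.png",i)
E
```

```text
7.2833 [0.57300419 0.15455408 0.17903746] 67.08838730833327 [-0.46699167 -0.05611992 -1.47630133] [ 4.84462157e-04 -1.14298022e-04 -9.99999876e-01]
```

View pics/c4.png

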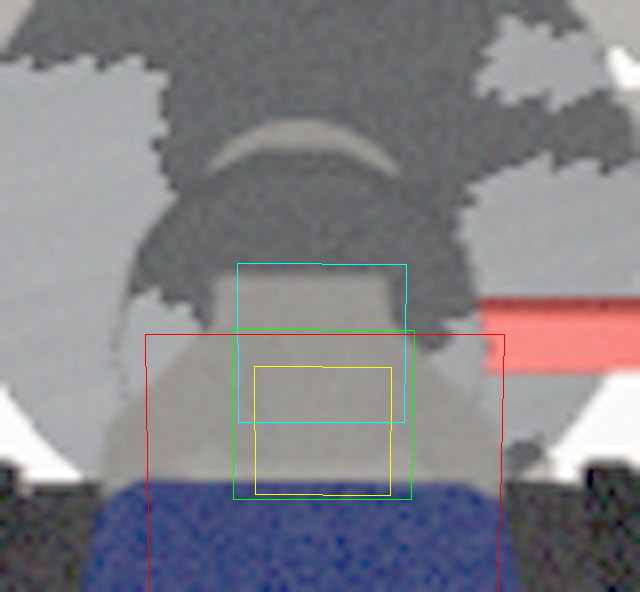

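The stub's foot spans columns 214–392 and the key is centred at about 303, so they line up sideways. The stub is about 1 mm further towards −x of the tool, and the yaw is square. I'll shift −1 mm and lower gently: the key's mouth meets the tip after about 14 mm, and the ball after about 24 mm.

move_arm --series "-1 0 3 0 0 0;-1 0 6 0 0 0;-1 0 9 0 0 0;-1 0 12 0 0 0;-1 0 14 0 0 0;-1 0 16 0 0 0;-1 0 16 0 0 0;-1 0 16 0 0 0" --newtons 60

```text
time: 7.95
position: [0.5721, 0.1543, 0.1625]
tool_rot: [0.834, 0.552, -0.0, -0.0]
ft_force: [-0.1, 0.8, -1.1]
grip_width: 0.025
grip_force: 59.9
```

move_arm --series "0 0 1 0 0 0;0 0 2 0 0 0;0 0 3 0 0 0;0 0 4 0 0 0;0 0 4 0 0 0;0 0 4 0 0 0"

```text
time: 8.45
position: [0.5722, 0.1543, 0.1585]
tool_rot: [0.834, 0.552, -0.0, -0.0]
ft_force: [0.8, 0.4, -2.0]
grip_width: 0.0246
grip_force: 59.9
```

move_arm --series "0 0 1 0 0 0;0 0 2 0 0 0;0 0 3 0 0 0;0 0 4 0 0 0;0 0 4 0 0 0;0 0 4 0 0 0"

```text
time: 8.95
position: [0.5722, 0.1543, 0.1545]
tool_rot: [0.834, 0.552, -0.0, -0.0]
ft_force: [1.0, -0.2, -0.3]
grip_width: 0.0248
grip_force: 59.9
```

move_arm --series "0 0 1 0 0 0;0 0 2 0 0 0;0 0 3 0 0 0;0 0 4 0 0 0;0 0 4 0 0 0;0 0 4 0 0 0"

```text
time: 9.45
position: [0.5726, 0.1542, 0.1508]
tool_rot: [0.834, 0.552, 0.0, 0.0]
ft_force: [0.7, -0.6, 2.4]
grip_width: 0.0248
grip_force: 59.9
```

move_arm --series "0 0 0.7 0 0 0;0 0 1.4 0 0 0;0 0 2.1 0 0 0;0 0 2.8 0 0 0;0 0 3.5 0 0 0;0 0 4 0 0 0;0 0 4 0 0 0;0 0 4 0 0 0"

```text
time: 10.12
position: [0.5726, 0.1542, 0.1468]
tool_rot: [0.834, 0.552, 0.0, 0.0]
ft_force: [0.1, -0.2, 4.0]
grip_width: 0.0245
grip_force: 59.9
```

move_arm --series "0 0 0.7 0 0 0;0 0 1.4 0 0 0;0 0 2.1 0 0 0;0 0 2.8 0 0 0;0 0 3 0 0 0;0 0 3 0 0 0;0 0 3 0 0 0"

```text
time: 10.7
position: [0.5727, 0.1542, 0.144]
tool_rot: [0.834, 0.552, 0.0, 0.0]
ft_force: [-0.2, -0.8, 5.6]
grip_width: 0.0247
grip_force: 59.9
```

move_arm --series "0 0 0.7 0 0 0;0 0 1.4 0 0 0;0 0 2.1 0 0 0;0 0 2.8 0 0 0;0 0 3.5 0 0 0;0 0 4 0 0 0;0 0 4 0 0 0;0 0 4 0 0 0"

```text
time: 11.37
position: [0.5727, 0.1542, 0.1404]
tool_rot: [0.834, 0.552, 0.001, 0.0]
ft_force: [0.1, -1.5, 7.4]
grip_width: 0.0251
grip_force: 59.9
```

move_arm --series "0 0 0.5 0 0 0;0 0 1 0 0 0;0 0 1.5 0 0 0;0 0 2 0 0 0;0 0 2.5 0 0 0;0 0 2.5 0 0 0;0 0 2.5 0 0 0"

```text
time: 11.95
position: [0.5728, 0.1542, 0.1381]
tool_rot: [0.834, 0.552, 0.001, 0.001]
ft_force: [-0.8, -1.7, 9.6]
grip_width: 0.0251
grip_force: 59.9
```

move_arm --series "0 0 0.4 0 0 0;0 0 0.8 0 0 0;0 0 1.2 0 0 0;0 0 1.5 0 0 0;0 0 1.5 0 0 0;0 0 1.5 0 0 0"

```text
time: 12.45
position: [0.5728, 0.1542, 0.1367]
tool_rot: [0.834, 0.552, 0.001, 0.001]
ft_force: [-1.0, -1.8, 9.8]
grip_width: 0.0247
grip_force: 59.9
```

move_arm --series "0 0 0.4 0 0 0;0 0 0.8 0 0 0;0 0 1.2 0 0 0;0 0 1.2 0 0 0;0 0 1.2 0 0 0"

```text
time: 12.87
position: [0.5728, 0.1542, 0.1356]
tool_rot: [0.834, 0.552, 0.001, 0.001]
ft_force: [0.1, -1.7, 9.9]
grip_width: 0.0251
grip_force: 59.9
```

move_arm --series "0 0 0.4 0 0 0;0 0 0.8 0 0 0;0 0 1.2 0 0 0;0 0 1.2 0 0 0;0 0 1.2 0 0 0"

```text
time: 13.28
position: [0.5728, 0.1542, 0.1345]
tool_rot: [0.834, 0.552, 0.001, 0.001]
ft_force: [0.2, -2.5, 11.1]
grip_width: 0.0251
grip_force: 59.9
```

```bash
python3 -c "
from h import *
o=robot.get_obs();print(o['position'],o['ft_force'],o['moment'])"
```

```text
[0.57284858 0.15418866 0.13450048] [ 0.16454401 -2.50266187 11.14043681] [-0.37987518  0.08065343  0.05912956]
```

move_arm --series "0 0 0.4 0 0 0;0 0 0.8 0 0 0;0 0 1.2 0 0 0;0 0 1.2 0 0 0;0 0 1.2 0 0 0"

```text
time: 13.7
position: [0.5728, 0.1542, 0.1334]
tool_rot: [0.834, 0.552, 0.001, 0.001]
ft_force: [-0.8, -2.5, 11.4]
grip_width: 0.025
grip_force: 59.9
```

move_arm --series "0 0 0.4 0 0 0;0 0 0.8 0 0 0;0 0 1.2 0 0 0;0 0 1.2 0 0 0;0 0 1.2 0 0 0"

```text
time: 14.12
position: [0.5728, 0.1542, 0.1323]
tool_rot: [0.834, 0.552, 0.001, 0.001]
ft_force: [-1.5, -0.5, 12.4]
grip_width: 0.0252
grip_force: 59.9
```

move_arm --series "0 0 0.4 0 0 0;0 0 0.8 0 0 0;0 0 1.2 0 0 0;0 0 1.2 0 0 0;0 0 1.2 0 0 0"

```text
time: 14.53
position: [0.5728, 0.1542, 0.1312]
tool_rot: [0.834, 0.552, 0.001, 0.001]
ft_force: [-0.8, -1.8, 12.4]
grip_width: 0.0249
grip_force: 59.9
```

move_arm --series "0 0 0.4 0 0 0;0 0 0.8 0 0 0;0 0 1.2 0 0 0;0 0 1.2 0 0 0;0 0 1.2 0 0 0"

```text
time: 14.95
position: [0.5728, 0.1542, 0.1301]
tool_rot: [0.834, 0.552, 0.001, 0.001]
ft_force: [-1.8, -1.3, 12.9]
grip_width: 0.0248
grip_force: 59.9
```

move_arm --series "0 0 0.4 0 0 0;0 0 0.8 0 0 0;0 0 1.2 0 0 0;0 0 1.2 0 0 0;0 0 1.2 0 0 0"

```text
time: 15.37
position: [0.5729, 0.1542, 0.1291]
tool_rot: [0.834, 0.552, 0.001, 0.001]
ft_force: [-1.8, -2.0, 13.2]
grip_width: 0.0245
grip_force: 59.9
```

move_arm --series "0 0 0.4 0 0 0;0 0 0.8 0 0 0;0 0 1.2 0 0 0;0 0 1.2 0 0 0;0 0 1.2 0 0 0"

```text
time: 15.78
position: [0.5729, 0.1542, 0.1279]
tool_rot: [0.834, 0.552, 0.001, 0.001]
ft_force: [-2.1, -1.5, 13.9]
grip_width: 0.025
grip_force: 59.9
```

move_arm --series "0 0 0.4 0 0 0;0 0 0.8 0 0 0;0 0 1.2 0 0 0;0 0 1.2 0 0 0;0 0 1.2 0 0 0"

```text
time: 16.2
position: [0.5728, 0.1542, 0.1267]
tool_rot: [0.834, 0.552, 0.001, 0.001]
ft_force: [-0.4, -2.3, 10.2]
grip_width: 0.0247
grip_force: 59.9
```

The force dropped by about 4 N, which is the click. I'll ease upward to relieve the spring, then turn.

move_arm --series "0 0 -2 0 0 0;0 0 -4 0 0 0;0 0 -6 0 0 0;0 0 -8 0 0 0;0 0 -10 0 0 0;0 0 -10 0 0 0;0 0 -10 0 0 0"

```text
time: 16.78
position: [0.5718, 0.1545, 0.1352]
tool_rot: [0.834, 0.552, -0.0, -0.0]
ft_force: [-2.0, -0.2, 5.2]
grip_width: 0.025
grip_force: 59.9
```

```bash
python3 -c "
from h import *
o=robot.get_obs();print(o['position'],o['ft_force'],o['moment'],o['q'])"
```

```text
[0.57180652 0.15445044 0.13520076] [-2.01675068 -0.20259035  5.17185925] [-0.00753542  0.2270921  -0.00262541] [7.51649261e-02 6.26478813e-01 1.61093862e+00 3.36461801e-04
 9.05031920e-01 4.75672700e-01]
```

move_arm --series "0 0.1 0 0 0 4;0 0.1 0 0 0 8;0 0.2 0 0 0 12;0 0.3 0 0 0 16;-0.1 0.3 0 0 0 20;-0.1 0.4 0 0 0 24;-0.1 0.4 0 0 0 24;-0.1 0.4 0 0 0 24"

```text
time: 17.45
position: [0.5722, 0.1539, 0.1353]
tool_rot: [0.93, 0.367, -0.0, 0.0]
ft_force: [-1.3, -1.8, 5.2]
grip_width: 0.0251
grip_force: 59.9
```

```bash
python3 -c "
from h import *
o=robot.get_obs();r=R.from_quat(o['tool_rot']).as_matrix();print(o['position'],o['ft_force'],o['moment'],np.degrees(np.arctan2(r[1,0],r[0,0])))"
```

```text
[0.5721955  0.15385462 0.13531229] [-1.32458233 -1.84026806  5.15704635] [-0.16737755  0.24389906 -0.04066202] 43.03875277168569
```

move_arm --series "0 0.1 0 0 0 4;0 0.1 0 0 0 8;0 0.2 0 0 0 12;0 0.3 0 0 0 16;-0.1 0.3 0 0 0 20;-0.1 0.4 0 0 0 24;-0.1 0.4 0 0 0 24;-0.1 0.4 0 0 0 24"

```text
time: 18.12
position: [0.5723, 0.1537, 0.1353]
tool_rot: [0.986, 0.165, -0.0, -0.0]
ft_force: [-1.2, -0.4, 5.6]
grip_width: 0.0247
grip_force: 59.9
```

move_arm --series "0 0 0 0 0 1;0 0 0 0 0 2;0 0 0 0 0 2;0 0 0 0 0 2"

```text
time: 18.45
position: [0.5723, 0.1537, 0.1353]
tool_rot: [0.989, 0.148, -0.0, -0.0]
ft_force: [-0.9, -0.8, 4.7]
grip_width: 0.025
grip_force: 59.9
```

```bash
python3 -c "
from h import *
o=robot.get_obs();r=R.from_quat(o['tool_rot']).as_matrix();print(o['position'],o['ft_force'],o['moment'],np.degrees(np.arctan2(r[1,0],r[0,0])))"
```

```text
[0.57227278 0.15367284 0.13529261] [-0.94148008 -0.84820722  4.7240855 ] [-0.11249188  0.29941464  0.02533784] 17.053202220170977
```

move_arm --series "0 0 0 0 0 1;0 0 0 0 0 2;0 0 0 0 0 2;0 0 0 0 0 2"

```text
time: 18.78
position: [0.5723, 0.1537, 0.1353]
tool_rot: [0.991, 0.131, -0.0, 0.0]
ft_force: [-1.9, -1.0, 4.9]
grip_width: 0.025
grip_force: 59.9
```

```bash
cat > s.py <<'E'
from h import *
o=robot.get_obs();r=R.from_quat(o['tool_rot']).as_matrix();print(o['ft_force'],o['moment'],np.degrees(np.arctan2(r[1,0],r[0,0])))
E
python3 s.py
```

```text
[-1.90744583 -1.00401562  4.85072275] [-0.08649052  0.33664889  0.10170355] 15.054099358457218
```

move_arm --series "0 0 0 0 0 1;0 0 0 0 0 2;0 0 0 0 0 2;0 0 0 0 0 2"

```text
time: 19.12
position: [0.5723, 0.1536, 0.1353]
tool_rot: [0.994, 0.114, -0.0, 0.0]
ft_force: [-1.4, -1.0, 5.2]
grip_width: 0.0252
grip_force: 59.9
```

```bash
python3 s.py
```

```text
[-1.40109435 -0.97384885  5.2075121 ] [-0.11764616  0.31790021 -0.02219889] 13.05691726237864
```

move_arm --series "0 0 0 0 0 1;0 0 0 0 0 2;0 0 0 0 0 2;0 0 0 0 0 2"

```text
time: 19.45
position: [0.5723, 0.1536, 0.1353]
tool_rot: [0.995, 0.096, -0.0, 0.0]
ft_force: [-1.8, -0.9, 6.3]
grip_width: 0.025
grip_force: 59.9
```

```bash
python3 s.py; python3 - <<'E'
from h import *
p=robot.camera("wrist");save(p,"w5",[140,100,420,310],2.8)
m=p["img"].astype(int);m=(m[...,0]>90)&(m[...,1]<45)&(m[...,2]<45);v,u=np.nonzero(m)
print(len(u),u.min() if len(u) else 0)
if len(u)>10:
  q=np.array([back(p,(a,b),.094)[:2] for a,b in zip(u,v)]);q0=q.mean(0);d=np.linalg.svd(q-q0)[2][0];print(q0,np.degrees(np.arctan2(d[1],d[0])))
E
```

```text
[-1.7655615  -0.92946177  6.29366434] [-0.10966949  0.36580921  0.05105441] 11.057069357896916
271 304
[0.5822193  0.12725505] -76.633588104593
```

View pics/w5.png

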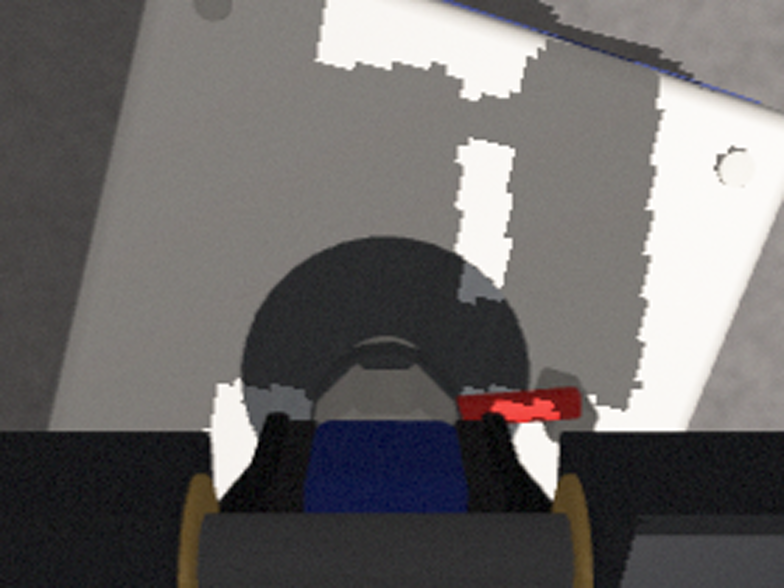

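The key is home, with the shoulder against its underside at about (385,345). The red pointer lies at the post, near (575,400). I'll do one last nudge to confirm the stop.

move_arm --series "0 0 0 0 0 1;0 0 0 0 0 2;0 0 0 0 0 2;0 0 0 0 0 2"

```text
time: 19.83
position: [0.5723, 0.1536, 0.1353]
tool_rot: [0.997, 0.079, -0.0, 0.0]
ft_force: [-2.2, -1.0, 5.3]
grip_width: 0.025
grip_force: 59.9
```

```bash
python3 s.py; python3 - <<'E'
from h import *
p=robot.camera("wrist")
m=p["img"].astype(int);m=(m[...,0]>90)&(m[...,1]<45)&(m[...,2]<45);v,u=np.nonzero(m)
q=np.array([back(p,(a,b),.094)[:2] for a,b in zip(u,v)]);q0=q.mean(0);d=np.linalg.svd(q-q0)[2][0];print(len(u),q0,np.degrees(np.arctan2(d[1],d[0])))
E
python3 s.py
```

```text
[-2.22236466 -0.99790569  5.30485689] [-0.06756844  0.33801528  0.06762208] 9.075866577202117
326 [0.5817803  0.12706827] -76.82071018461733
[-1.00421803 -1.07757052  5.72665227] [-0.10935382  0.30171269  0.13428131] 9.077595332243053
```

The pointer moved only 0.2° for a 2° turn, so the clamp is at its stop. I'll ease up, then release.

move_arm --series "0 0 -1.5 0 0 0;0 0 -3 0 0 0;0 0 -4.5 0 0 -1;0 0 -6 0 0 -1;0 0 -6 0 0 -1;0 0 -6 0 0 -1"

```text
time: 20.38
position: [0.5723, 0.1536, 0.1408]
tool_rot: [0.996, 0.088, -0.001, 0.0]
ft_force: [-1.7, -1.1, 2.2]
grip_width: 0.0248
grip_force: 59.9
```

move_arm --series "0 0 0 0 0 0;0 0 0 0 0 0;0 0 0 0 0 0;0 0 0 0 0 0;0 0 0 0 0 0;0 0 0 0 0 0;0 0 0 0 0 0;0 0 0 0 0 0" --jaw 0.6

```text
time: 21.05
position: [0.5728, 0.1537, 0.1408]
tool_rot: [0.996, 0.087, 0.0, -0.0]
ft_force: [-0.8, 0.4, -0.1]
grip_width: 0.052
grip_force: 0.0
```

move_arm --series "0 0 -5 0 0 0;0 0 -15 0 0 0;0 0 -30 0 0 0;0 0 -50 0 0 0;0 0 -80 0 0 0;0 0 -100 0 0 0;0 0 -100 0 0 0;0 0 -100 0 0 0"

```text
time: 21.72
position: [0.5737, 0.1538, 0.2431]
tool_rot: [0.996, 0.088, 0.002, 0.0]
ft_force: [0.2, -0.1, -0.1]
grip_width: 0.0519
grip_force: 0.0
```

```bash
python3 - <<'E'
from h import *
o=robot.get_obs();print(o["time"],o["position"],o["ft_force"])
a=robot.camera("wrist")["img"][:,:,::-1];p=robot.camera("scene");b=p["img"][:,:,::-1]
u,v=proj(p,[.571,.153,.12]).astype(int);b=cv2.resize(b[v-35:v+35,u-47:u+47],(400,300),interpolation=cv2.INTER_CUBIC)
cv2.imwrite("pics/end.png",np.hstack([cv2.resize(a,(400,300)),b]))
for d in robot.tip_of(p,"key")[:1]:print(d)
E
```

```text
21.7167 [0.57366099 0.15379212 0.24312605] [ 0.2155557  -0.13194105 -0.09907752]
{'xyz': [0.5714, 0.1566, 0.1046], 'p': 0.75}
```

View pics/end.png

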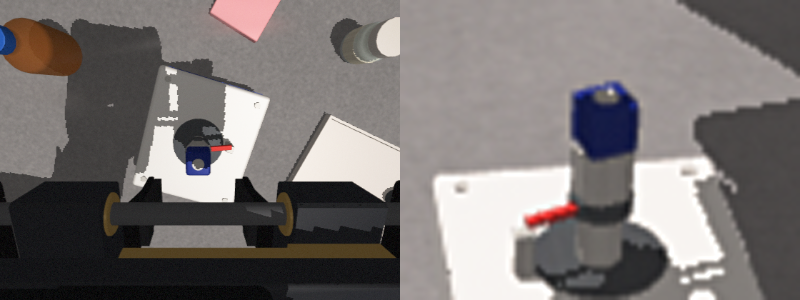

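The key stands upright and flush on the shoulder at about (600,150). The red pointer is at the post at (525,225), and the gripper is clear. I'll hand in.

```bash
python3 -c "
from rig import robot
print(robot.hand_in())"
```

```text
the job is handed in; nothing more can be done
None
```

I clicked the key home on the drive and turned it clockwise until the clamp was against its stop, left it standing upright with the gripper clear, and handed the job in at about 22 s; hand-in returned no verdict.

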